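Raise the work light at the vice

ROBOT

A 6-joint arm with a two-finger parallel gripper is mounted at the origin on the work surface. World frame = base frame: x ahead of the robot, y to its left, z up, the work surface at z = 0. Lengths are in mm, angles in rad, forces in N, time in s.
With the tool pointing down it reaches from about 275 to 1000 mm from the base axis. Payload 8.4 kg.
Tool frame: the origin (TCP) lies on the centre line of the jaws, within the pads' length; the fingertips stand 25 mm ahead of it and the grasp point (between the pads) lies 6 mm ahead of it; z points along the fingers, y is the line along which they close (so a half turn about z gives the same grasp; the last joint's range is limited). The gripper opens to 85 mm and grips with 20 to 120 N. Pads are 22 mm wide; open, the fingers measure 114 mm over their backs; the gripper's body (76 mm by 85 mm) begins 54 mm behind the grasp point. The pads swing forward as they close: fully open they stand 13 mm farther back than shut.
Start: joints at [-1.287, 0.353, 1.633, -0, 1.155, -0.002], TCP at [176.202, -599.651, 256.281] pointing down, gripper open.
Joint ranges: [-2.63, 2.63], [-0.92, 2.1], [0.06, 2.66], [-1.3, 4.44], [0, 2.69], [-3.02, 3.02]. Speed limits (rad/s): [2.22, 2.22, 2.79, 3.14, 3.14, 3.14].

INTERFACE

Orientations are given as [roll, pitch, yaw] about the fixed x, y, z axes, in that order (R = Rz(yaw) Ry(pitch) Rx(roll)).
In Python, from rig import r gives the robot as it stands.
- The arm moves only by the shell command python3 -m jog 'ROWS' [FORCE]. ROWS is JSON, a list of rows, each a list of 3 entries, a list of its own where there are three numbers: the turn, a rotation vector about the tool's x, y, z in rad, then the shift along the tool's x, y, z in m, then the opening, from -1 (shut) to 1 (fully open). In form: [[[rx, ry, rz], [x, y, z], gripper], ...]. A call has 1 to 12 rows; each row shifts and turns the commanded pose from where the row before left it, along the tool's axes as they then stand; what a row does not reach is not made up. A row lasts 1/10 s, in which the tool goes at most 50 mm and 8.59 degrees, less where a joint would pass 70% of its speed; a pose out of reach is approached as far as the arm can. A call with a gripper value outside its range is refused whole. The fingers move at their own pace and stop on an object; FORCE is the grip in N (left out, the last holds). Time passes only in rows, so rows that do not move let the fingers close. It gives the time, the measured TCP pose, the force, the opening and the grip force at its end, in the units of the state.
- r.sense(): the state, without advancing time (a new reading comes with each control period).
- r.grab_frame(name): name is "side" or "top" or "wrist"; returns the picture (480x640x3 uint8, red, green, blue); there is no depth.
- r.camera_params(name): a dict with "fx", "fy", "cx", "cy" (pixels), "rvec" (rotation vector, rad) and "tvec" (3), from world to camera coordinates, as OpenCV has them; the wrist camera has in their place "hand_eye" (4x4, takes a point from camera to tool coordinates, whose origin is the TCP and whose axes are the flange's). Camera axes: x right, y down, z forward; pixel columns grow to the right and rows downward; lengths in mm; the calibration is good to about 2 mm. A picture is of the moment at which its call begins: read the wrist's pose just before it. camera_params takes no time and is no camera call.
- r.sign_off(): hands the job in; it is judged then, once.
The state is a dict: "clock": time; "qpos": joint angles; "qvel": joint speeds; "joint_efforts": joint torques, N m; "eef_pos": TCP position; "tcp_rot": TCP orientation; "contact_force": force on the tool from outside, world axes, zero at the start; "wrist_torque": the same for the moment, N m; "opening": opening from 0.0 (shut) to 1.0 (fully open); "grasp_force": force on a finger pad.
Only numpy, scipy, OpenCV 4.12 (cv2) and the standard library are available. Lean on these libraries where they do the work, as an engineer would, in place of code of your own. Each camera call takes 0.05 s, during which the arm holds its last target. There are 200 camera calls.

TASK

Get the portable work light ready for the job in the vice: first push its battery flap, which hangs open at the front, up until it is fully shut. Then squeeze the button on the side of the mast's grip, draw the mast straight up past the first stop to the second stop, and stay there: finish while still gripping it with the button pressed in and the mast fully drawn out. Leave the tools and other things on the bench where they are.

Things in the scene. Friction and masses are not known exactly. Their poses are not given: they have to be found in the camera images.
- lamp: portable work light, fixed on the bench left or right of the centre line (a blue vice, 250 mm high, on the other side): grey box 170 deep (x) x 200 wide (y) x 120 mm high, battery bay with flap in its front, telescoping mast amid its top. Origin: centre of the underside; x points from front to back (the front faces -x, roughly the robot), z up; yaw within 0.3 rad.
- flap (a joint): angle of the flap (rad): 0 = upright, shut against the front of the light; grows as its upper edge falls forward and down; starts 0.6 to 1.1. Grey panel 170 wide x 90 high x 8 mm thick, hinged along its lower edge. Stiff hinge: stays where it is left, 2 to 4 N at the edge pushes it up, the box stops it at 0. No catch.
- flap_hinge (a point): middle of the flap's hinge line, on the light at (-89.5, 0, 14) mm from lamp; the line runs along the light's y
- flap_edge (a point): middle of the flap's free (upper) edge on its outer face, 90 mm from the hinge, moving with the flap; 104 mm above the bench when shut. Push it along its arc (up as well as in): a level push on the low edge jams against the fingers by friction
- mast (a joint): how far the mast is drawn up (m): 0 = fully in (start), 0.07 = first stop, 0.14 = second stop, end of travel. Locked at 0 (2 mm of play) until the button is in; if the button is out it catches at the first stop. With the button in it slides freely (5 to 10 N to lift at under 0.1 m/s) and sinks by its weight if let go.
- head: head of the mast, moving straight up with it: grey grip block 44 (x) x 36 (y) x 48 mm high, from 12 to 60 mm above this origin, which lies on the mast axis; axes as lamp. Button on its -y face; black light bar 150 mm wide (y) on its +x side, no higher than the block. Mast in: origin 125 mm above the bench, over the box's middle; below the block a collar, 44 mm across, up to 133 mm.
- button (a joint): travel of the button (m): 0 = out, 0.007 = fully in, lock free past 0.004. Round black rubber button, 24 mm across, centred 36 mm above the head's origin on the block's -y face, 10 mm proud when out; goes in along +y against 3 N rising to 8 N. Width over block and button 46 mm out, 39 mm in: fingers closed across the block along y with 20 N or more press it fully.
- grip (a point): point in the grip block at (0, -1.5, 38) mm from head, midway between the pressed button's face and the other side: where to put the middle of the fingers, from above, closing along y
- screwdriver: screwdriver lying on the bench, 200 mm; leave it where it is (origin: centre of its underside)
- hammer: hammer lying on the bench, 260 mm; leave it where it is (origin: centre of its underside)
- wrench: wrench lying on the bench, 180 mm; leave it where it is (origin: centre of its underside)
- mug: white mug, 95 mm high; leave it where it is (origin: centre of its underside)
- oilcan: grey oil bottle, 160 mm high; leave it where it is (origin: centre of its underside)
- plate: loose drilled steel plate, 120 x 60 x 6 mm, lying on the bench; leave it where it is (origin: centre of its underside)
- boltbin: open black bin, 120 x 100 x 50 mm; leave it where it is (origin: centre of its underside)

How it is judged:
By the outcome, as a careful person would: the job done as asked, in the order asked, and still so for the second after the job is handed in, while the arm keeps its last pose, push and grip.
It also fails if it takes over 50 s, if anything falls off the work surface, if the arm or the gripper's body presses on something with over 40 N, if the wrist force passes 120 N, or if a joint passes its speed limit or range.

## Working session

There is one attempt and no reset: what is moved stays moved. The work goes in short steps, Python scripts to look and compute and a shell command to move; the robot and the scene stay as the last step left them, time stands still between calls to the robot, and variables do not carry over. Pictures are saved under pics/ and viewed, at most 10 in all, crops included, and the job is handed in when it is done.

```bash
mkdir -p pics
python3 - <<'E'
from rig import r
import cv2
for n in("side","top"):
    cv2.imwrite(f"pics/{n}0.png",r.grab_frame(n)[:,:,::-1]); print(n,r.camera_params(n))
print(r.camera_params("wrist")); print(r.sense())
E
```

```text
side {'fx': 455.3168328147218, 'fy': 455.3168328147218, 'cx': 323.3584620842334, 'cy': 241.2455198105629, 'rvec': array([ 0.360078  , -2.73444323,  1.21667269]), 'tvec': array([ 458.07317619,  193.55771078, 1160.69092004])}
top {'fx': 475.08344484070955, 'fy': 475.08344484070955, 'cx': 314.82914453374246, 'cy': 232.367977119076, 'rvec': array([ 2.13110639, -2.18570278,  0.12174318]), 'tvec': array([ -16.49240206,  501.05704089, 1286.97734635])}
{'fx': 362.4163470790002, 'fy': 362.4163470790002, 'cx': 320.2496103943104, 'cy': 242.68437418619234, 'hand_eye': array([[ 2.02348075e-05, -9.64861250e-01, -2.62759905e-01,
         6.71672076e+01],
       [ 9.99999994e-01,  4.70841453e-05, -9.58854808e-05,
        -3.84582956e-01],
       [ 1.04888010e-04, -2.62759902e-01,  9.64861245e-01,
        -1.17895934e+02],
       [ 0.00000000e+00,  0.00000000e+00,  0.00000000e+00,
         1.00000000e+00]])}
{'clock': 0.1, 'qpos': array([-1.28740815e+00,  3.53595065e-01,  1.63403151e+00,  1.13550919e-05,
        1.15518460e+00, -2.39234550e-03]), 'qvel': array([ 0.00054156, -0.00070048, -0.00065165,  0.00225853,  0.00044258,
       -0.00034071]), 'joint_efforts': array([ 3.52983607e-04, -6.06356335e+01, -3.42817247e+01,  4.89295337e-05,
        3.87731256e-03, -2.86722582e-05]), 'eef_pos': array([ 176.0941593 , -599.28803287,  255.63871527]), 'tcp_rot': array([-3.14037417e+00, -1.32979131e-05,  2.85775920e-01]), 'contact_force': array([-0.1648171 ,  1.07479218, -0.56421594]), 'wrist_torque': array([-0.04413751, -0.0224302 ,  0.02823616]), 'grasp_force': 0.0, 'opening': 0.9999171803015771}
```

View pics/side0.png

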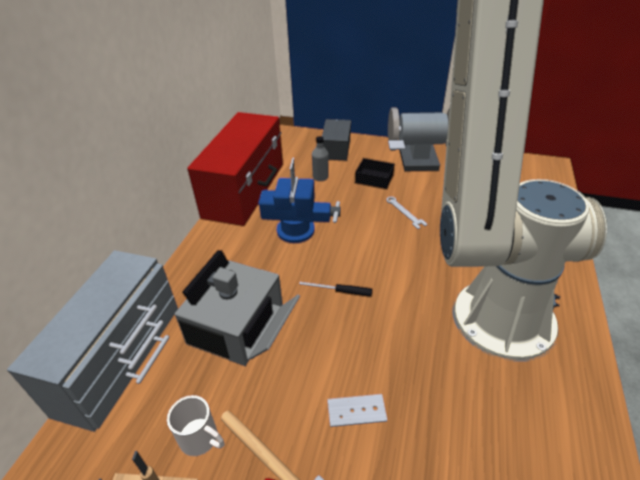

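View pics/top0.png

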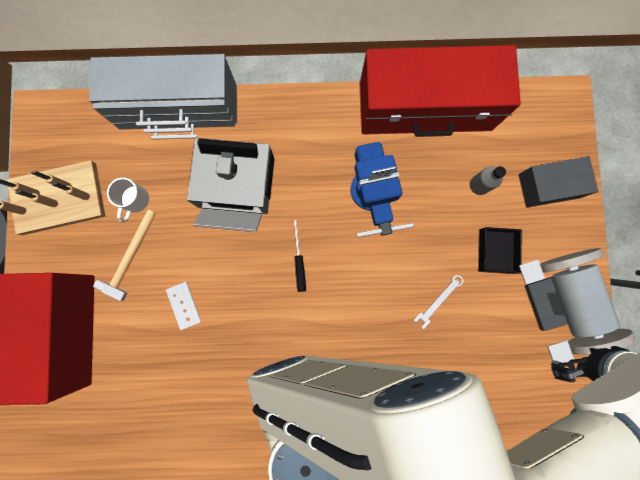

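The top picture shows the lamp left of centre, with the box top spanning about (188–273, 139–213) and the flap edge near (193–260, 222–230). The side picture shows it at (180–300, 255–358). I'll enlarge both.

Run:
```python
import cv2,numpy as np
a=cv2.imread("pics/top0.png")[130:240,180:285]; b=cv2.imread("pics/side0.png")[240:370,170:310]
a=cv2.resize(a,None,fx=5,fy=5,interpolation=2); b=cv2.resize(b,None,fx=4,fy=4,interpolation=2)
cv2.imwrite("pics/topc.png",a);cv2.imwrite("pics/sidec.png",b)
```

```text
(no output)
```

View pics/topc.png

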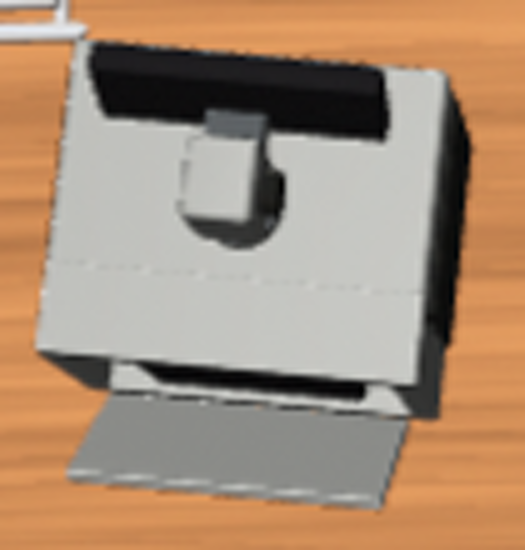

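View pics/sidec.png

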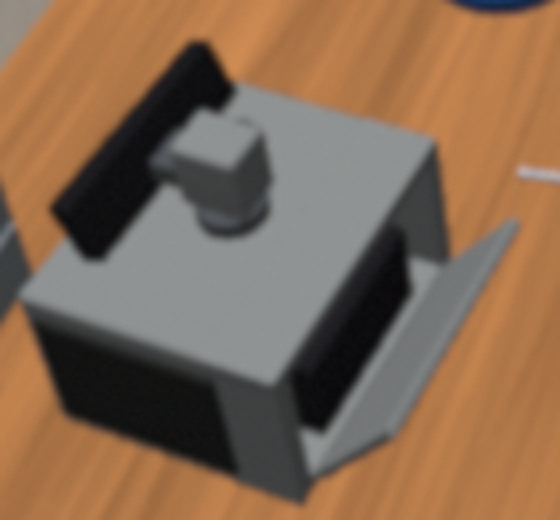

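The top crop shows the box-top corners at (80,40), (447,72), (415,384) and (37,350), with the flap edge from (68,478) to (380,507). The side crop shows corners (20,295), (275,385), (435,140) and (235,82), with the flap edge from (390,435) to (518,220). I'll fit the pose from these.

```bash
cat > fit.py <<'E'
from rig import r
import cv2,numpy as np
from scipy.optimize import least_squares
O=dict(top=([(80,40),(447,72),(415,384),(37,350),(68,474),(381,502)],5,(180,130)),
 side=([(20,295),(235,82),(435,140),(275,385),(390,435),(518,220)],4,(170,240)))
def pts(p,n):
    x,y,w,a=p
    e=np.array([-89.5-90*np.sin(a),14+90*np.cos(a)])
    C={'bl':(85,100,120),'br':(85,-100,120),'fr':(-85,-100,120),'fl':(-85,100,120),'el':(e[0],85,e[1]),'er':(e[0],-85,e[1])}
    k=['bl','br','fr','fl','el','er']
    P=np.array([C[i] for i in k],float);c,s=np.cos(w),np.sin(w)
    return P@np.array([[c,-s,0],[s,c,0],[0,0,1]]).T+[x,y,0]
def res(p):
    o=[]
    for n in O:
        q=r.camera_params(n);K=np.array([[q['fx'],0,q['cx']],[0,q['fy'],q['cy']],[0,0,1]])
        uv=cv2.projectPoints(pts(p,n),q['rvec'],q['tvec'],K,None)[0][:,0]
        u,s,f=O[n];o.append(uv-(np.array(u)/s+f+0.*1))
    return np.concatenate(o).ravel()
f=least_squares(res,[700,250,0,.8],loss='soft_l1')
p=f.x;print(p.round(3));print(res(p).reshape(-1,2).round(1).tolist())
x,y,w,a=p;R=np.array([[np.cos(w),-np.sin(w)],[np.sin(w),np.cos(w)]])
print("grip",R@[0,-1.5]+[x,y],"edge",pts(p,0)[4:].mean(0))
E
python3 fit.py; python3 -m jog '[[[0,0,0],[0,0,0],-1]]' 2>&1 | tail -3
```

```text
[ 6.53186e+02  1.93359e+02 -1.20000e-01  6.54000e-01]
[[-1.5, -0.1], [0.2, 0.3], [-0.3, 1.2], [-1.0, 0.9], [-0.9, 0.9], [-0.0, 1.2], [-1.7, -0.7], [-8.5, -4.1], [0.6, -1.3], [-0.6, -0.6], [-0.2, -0.7], [-0.1, -1.1]]
grip [653.00713373 191.86971431] edge [509.99529302 210.58786166  85.45141903]
contact_force: [-0.6, -0.1, 0.2]
opening: 0.857
grasp_force: 0.0
```

The fit is good: lamp at (653, 193), yaw -0.12, flap 0.65. The only large residual is the corner hidden by the light bar. The fingers are closing, so I'll travel in front of the objects.

```bash
python3 -m jog '[[[0,0,0],[0.036,-0.026,-0.01],-1],[[0,0,0],[0.036,-0.026,-0.01],-1],[[0,0,0],[0.036,-0.026,-0.01],-1],[[0,0,0],[0.036,-0.026,-0.01],-1],[[0,0,0],[0.036,-0.026,-0.01],-1],[[0,0,0],[0.036,-0.026,-0.01],-1],[[0,0,0],[0.036,-0.026,-0.01],-1],[[0,0,0],[0.036,-0.026,-0.01],-1],[[0,0,0],[0.036,-0.026,-0.01],-1],[[0,0,0],[0.036,-0.026,-0.01],-1],[[0,0,0.136],[0,0,0],-1],[[0,0,0.135],[0,0,0],-1]]' && python3 -m jog '[[[0,0,0.135],[0,0,0],-1],[[0,0,0],[0,0,0],-1]]'
```

```text
clock: 1.4
eef_pos: [449.2, -247.3, 356.5]
tcp_rot: [3.141, -0.0, 0.012]
contact_force: [0.5, 0.6, -0.3]
opening: -0.0
grasp_force: 0.0
clock: 1.6
eef_pos: [448.3, -248.5, 356.2]
tcp_rot: [-3.142, 0.0, -0.122]
contact_force: [0.0, -0.5, 0.7]
opening: -0.005
grasp_force: 0.0
```

```bash
python3 -m jog '[[[0,0,0],[-0.004,-0.0463,0],-1],[[0,0,0],[-0.004,-0.0463,0],-1],[[0,0,0],[-0.004,-0.0463,0],-1],[[0,0,0],[-0.004,-0.0463,0],-1],[[0,0,0],[-0.004,-0.0463,0],-1],[[0,0,0],[-0.004,-0.0463,0],-1],[[0,0,0],[-0.004,-0.0463,0],-1],[[0,0,0],[-0.004,-0.0463,0],-1],[[0,0,0],[-0.004,-0.0463,0],-1],[[0,0,0],[-0.004,-0.0463,0],-1],[[0,0,0],[0,0,0],-1],[[0,0,0],[0,0,0],-1]]'
python3 - <<'E'
from rig import r
import cv2,numpy as np
from scipy.spatial.transform import Rotation as Ro
s=r.sense();print(s['eef_pos'],s['tcp_rot'])
q=r.camera_params('wrist');I=r.grab_frame('wrist')[:,:,::-1].copy()
cv2.imwrite('pics/w0.png',I)
T=np.eye(4);T[:3,:3]=Ro.from_euler('xyz',s['tcp_rot']).as_matrix();T[:3,3]=s['eef_pos']
M=np.linalg.inv(T@q['hand_eye'])
from fit import pts,p
K=np.array([[q['fx'],0,q['cx']],[0,q['fy'],q['cy']],[0,0,1]])
uv=cv2.projectPoints(pts(p,0),cv2.Rodrigues(M[:3,:3])[0],M[:3,3],K,None)[0][:,0]
for u in uv: 
    if abs(u).max()<2000: cv2.circle(I,tuple(int(v) for v in u),4,(0,0,255),1)
cv2.imwrite('pics/w0m.png',I);print(uv.round().tolist())
E
```

```text
clock: 2.8
eef_pos: [463.8, 216.4, 355.9]
tcp_rot: [3.141, 0.001, -0.115]
contact_force: [0.0, 0.3, -0.5]
opening: 0.002
grasp_force: 0.0
[463.81145577 216.38877943 355.90094499] [ 3.14084725e+00  6.38481364e-04 -1.14744585e-01]
[ 6.53186e+02  1.93359e+02 -1.20000e-01  6.54000e-01]
[[-1.5, -0.1], [0.2, 0.3], [-0.3, 1.2], [-1.0, 0.9], [-0.9, 0.9], [-0.0, 1.2], [-1.7, -0.7], [-8.5, -4.1], [0.6, -1.3], [-0.6, -0.6], [-0.2, -0.7], [-0.1, -1.1]]
grip [653.00713373 191.86971431] edge [509.99529302 210.58786166  85.45141903]
[[196.0, -131.0], [449.0, -129.0], [431.0, 100.0], [212.0, 99.0], [240.0, 164.0], [402.0, 164.0]]
```

View pics/w0m.png

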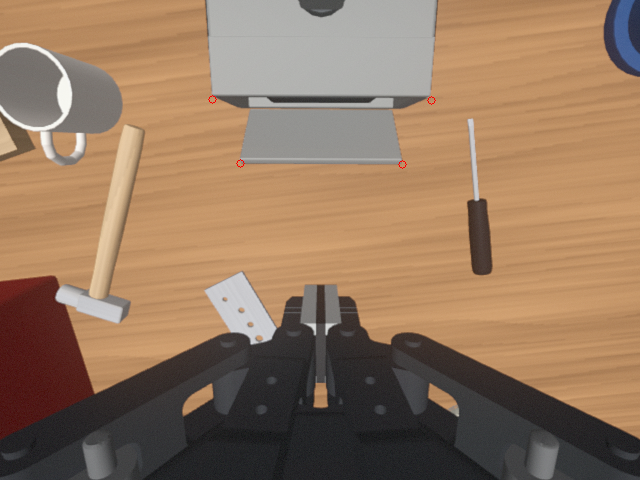

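The projected corners match the wrist picture to about 4 px (about 3 mm further in x), with the flap edge at row 162. I'll go down and move up close in front of the flap.

```bash
python3 -m jog '[[[0,0,0],[0,0,0.0444],-1],[[0,0,0],[0,0,0.0444],-1],[[0,0,0],[0,0,0.0444],-1],[[0,0,0],[0,0,0.0444],-1],[[0,0,0],[0,0,0.0444],-1],[[0,0,0],[0,0,0.044],-1],[[0,0,0],[0.012,0,0],-1],[[0,0,0],[0.012,0,0],-1],[[0,0,0],[0,0,0],-1],[[0,0,0],[0,0,0],-1]]'
python3 -m jog '[[[0,0,0],[0.01,0,-0.004],-1],[[0,0,0],[0.005,0,-0.004],-1],[[0,0,0],[0.006,0,-0.005],-1],[[0,0,0],[0,0,0],-1]]'
```

```text
clock: 3.85
eef_pos: [490.0, 213.0, 92.6]
tcp_rot: [-3.14, -0.003, -0.121]
contact_force: [0.0, 0.2, -0.2]
opening: -0.0
grasp_force: 0.0
clock: 4.25
eef_pos: [510.0, 210.5, 104.4]
tcp_rot: [-3.141, -0.002, -0.12]
contact_force: [-0.2, -0.4, 0.3]
opening: -0.002
grasp_force: 0.1
```

Run:
```python
from rig import r
import cv2,numpy as np
a=r.grab_frame('side')[230:370,160:320,::-1];b=r.grab_frame('wrist')[:,:,::-1]
a=cv2.resize(a,(480,420),interpolation=2);b=cv2.resize(b[0:420,180:480],(300,420))
cv2.imwrite('pics/c1.png',np.hstack([a,b]))
```

```text
(no output)
```

View pics/c1.png

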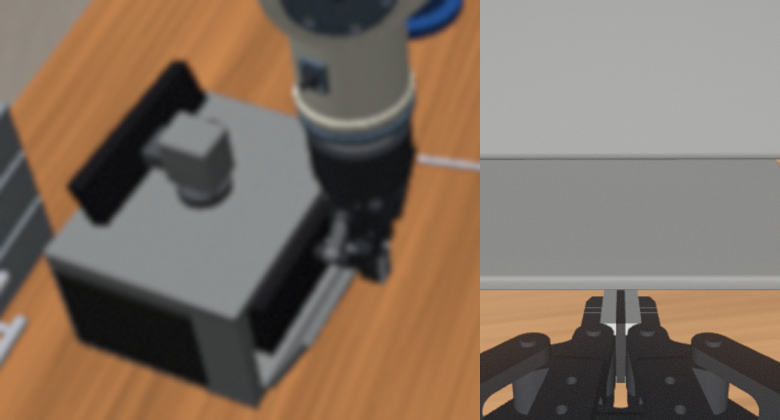

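The fingers are right at the flap edge (wrist crop row 288), but only just below its height. I'll back off a little, lower, then push along the arc.

```bash
python3 -m jog '[[[0,0,0],[-0.008,0,0.004],-1],[[0,0,0],[0,0,0.01],-1],[[0,0,0],[0.008,0,0],-1],[[0,0,0],[0.004,0,-0.003],-1],[[0,0,0],[0.004,0,-0.003],-1],[[0,0,0],[0.004,0,-0.003],-1],[[0,0,0],[0.004,0,-0.003],-1]]'
python3 -m jog '[[[0,0,0],[0.004,0,-0.002],-1],[[0,0,0],[0.004,0,-0.002],-1],[[0,0,0],[0.004,0,-0.002],-1],[[0,0,0],[0.004,0,-0.002],-1],[[0,0,0],[0.004,0,-0.0015],-1]]'
```

```text
clock: 5.05
eef_pos: [525.0, 208.3, 101.6]
tcp_rot: [3.142, 0.0, -0.12]
contact_force: [-2.0, 1.4, -1.6]
opening: -0.0
grasp_force: 1.0
clock: 5.55
eef_pos: [544.8, 206.0, 111.0]
tcp_rot: [-3.142, 0.0, -0.12]
contact_force: [-2.2, 0.2, -2.1]
opening: 0.001
grasp_force: 1.0
```

```bash
python3 -m jog '[[[0,0,0],[0.003,0,-0.001],-1],[[0,0,0],[0.003,0,0],-1],[[0,0,0],[0.003,0,0],-1],[[0,0,0],[0.002,0,0],-1]]'
python3 -m jog '[[[0,0,0],[0.002,0,0],-1],[[0,0,0],[0.002,0,0],-1]]'
python3 -m jog '[[[0,0,0],[0.001,0,0],-1],[[0,0,0],[0.001,0,0],-1]]'
```

```text
clock: 5.95
eef_pos: [552.6, 205.0, 111.8]
tcp_rot: [3.141, 0.007, -0.121]
contact_force: [-21.7, 6.1, 16.9]
opening: -0.001
grasp_force: 11.1
clock: 6.15
eef_pos: [552.9, 204.9, 111.7]
tcp_rot: [3.14, 0.014, -0.122]
contact_force: [-37.5, 9.6, 30.1]
opening: -0.001
grasp_force: 19.1
clock: 6.35
eef_pos: [553.0, 204.7, 111.5]
tcp_rot: [3.139, 0.017, -0.122]
contact_force: [-40.4, 10.8, 30.5]
opening: 0.002
grasp_force: 21.1
```

The push stopped hard where a shut flap should be. I'll back off, rise, open and check.

```bash
python3 -m jog '[[[0,0,0],[-0.01,0,0],-1],[[0,0,0],[-0.03,0,0],-1],[[0,0,0],[-0.02,0,-0.03],-1],[[0,0,0],[0,0,-0.045],-0.3],[[0,0,0],[0,0,-0.045],1],[[0,0,0],[0,0,-0.045],1],[[0,0,0],[0.02,0,-0.045],1],[[0,0,0],[0.045,0,-0.02],1],[[0,0,0],[0,0,0],1],[[0,0,0],[0,0,0],1]]'
python3 - <<'E'
from rig import r
import cv2,numpy as np
from scipy.spatial.transform import Rotation as Ro
s=r.sense();print(s['eef_pos'],s['tcp_rot'])
q=r.camera_params('wrist');I=r.grab_frame('wrist')[:,:,::-1].copy()
T=np.eye(4);T[:3,:3]=Ro.from_euler('xyz',s['tcp_rot']).as_matrix();T[:3,3]=s['eef_pos']
np.save('T1',T)
b=r.grab_frame('side')[250:370,170:310,::-1]
cv2.imwrite('pics/w1.png',np.hstack([I[:300,130:510],cv2.resize(b,(350,300),interpolation=2)]))
E
```

```text
clock: 7.35
eef_pos: [567.3, 203.2, 342.0]
tcp_rot: [-3.141, -0.001, -0.121]
contact_force: [-0.1, 0.6, -0.7]
opening: 0.998
grasp_force: 0.0
[567.2742923  203.17677074 341.95191421] [-3.14114302e+00 -1.22557476e-03 -1.21134999e-01]
```

View pics/w1.png

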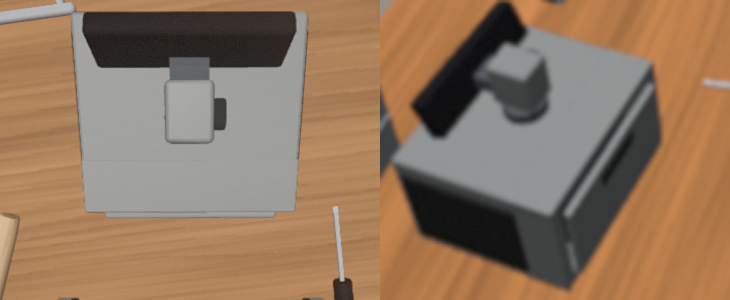

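The flap is shut: in the side view it lies flush, and in the wrist view only a thin strip shows beyond the front. The block top spans (165,80)–(214,143) in the crop, and the box-top corners are (85,212), (296,212), (72,12) and (310,12).

Run:
```python
from rig import r
import numpy as np
q=r.camera_params('wrist');M=np.load('T1.npy')@q['hand_eye']
def w(u,v,z):
    d=M[:3,:3]@[(u+130-q['cx'])/q['fx'],(v-q['cy'])/q['fy'],1];return M[:3,3]+d*(z-M[2,3])/d[2]
B=[w(165,80,185),w(214,80,185),w(214,143,185),w(165,143,185)]
print(np.round(B,1),'block ctr',np.mean(B,0))
C=[w(85,212,120),w(296,212,120),w(72,12,120),w(310,12,120)]
print(np.round(C,1),'box ctr',np.mean(C,0))
```

```text
[[679.1 208.1 185. ]
 [674.9 174.1 185. ]
 [632.6 178.5 185. ]
 [636.9 214.1 185. ]] block ctr [655.89155555 193.67827523 185.        ]
[[584.3 302.6 120. ]
 [560.1 103.6 120. ]
 [750.7 280.4 120. ]
 [726.9  84.5 120. ]] box ctr [655.48524116 192.78561139 120.        ]
```

Block centre is (655.5, 193.3), consistent with the box centre. I'll move over the grip point and down.

```bash
python3 -m jog '[[[0,0,0],[0.03,0,0],1],[[0,0,0],[0.03,0,0],1],[[0,0,0],[0.0283,0.0007,0],1],[[0,0,0],[0,0,0.043],1],[[0,0,0],[0,0,0.043],1],[[0,0,0],[0,0,0.043],1],[[0,0,0],[0,0,0.022],1],[[0,0,0],[0,0,0.022],1],[[0,0,0],[0,0,0],1],[[0,0,0],[0,0,0],1]]'
```

```text
clock: 8.45
eef_pos: [653.1, 192.2, 168.5]
tcp_rot: [3.141, 0.001, -0.12]
contact_force: [0.6, 0.3, 0.7]
opening: 0.999
grasp_force: 0.0
```

```bash
python3 -m jog '[[[0,0,0],[0.001,0,0],-1],[[0,0,0],[0,0,0],-1],[[0,0,0],[0,0,0],-1],[[0,0,0],[0,0,0],-1],[[0,0,0],[0,0,0],-1],[[0,0,0],[0,0,0],-1],[[0,0,0],[0,0,0],-1],[[0,0,0],[0,0,0],-1]]' 60
```

```text
clock: 9.25
eef_pos: [655.5, 192.1, 170.4]
tcp_rot: [-3.141, -0.002, -0.12]
contact_force: [-2.3, 1.1, 7.3]
opening: 0.442
grasp_force: 63.8
```

The opening is about 38 mm with 64 N of grip, so the button is fully in. I'll lift at 0.08 m/s.

```bash
python3 -m jog '[[[0,0,0],[0,0,-0.003],-1],[[0,0,0],[0,0,-0.007],-1],[[0,0,0],[0,0,-0.008],-1],[[0,0,0],[0,0,-0.008],-1],[[0,0,0],[0,0,-0.008],-1],[[0,0,0],[0,0,-0.008],-1],[[0,0,0],[0,0,-0.008],-1],[[0,0,0],[0,0,-0.008],-1],[[0,0,0],[0,0,-0.008],-1],[[0,0,0],[0,0,-0.008],-1]]'
python3 -m jog '[[[0,0,0],[0,0,-0.008],-1],[[0,0,0],[0,0,-0.008],-1],[[0,0,0],[0,0,-0.008],-1],[[0,0,0],[0,0,-0.008],-1],[[0,0,0],[0,0,-0.008],-1],[[0,0,0],[0,0,-0.008],-1],[[0,0,0],[0,0,-0.006],-1],[[0,0,0],[0,0,-0.004],-1],[[0,0,0],[0,0,0],-1]]'
```

```text
clock: 10.25
eef_pos: [655.5, 192.1, 242.8]
tcp_rot: [-3.141, -0.001, -0.12]
contact_force: [5.6, 2.8, -5.6]
opening: 0.439
grasp_force: 63.2
clock: 11.15
eef_pos: [655.4, 192.1, 301.4]
tcp_rot: [-3.141, -0.002, -0.12]
contact_force: [3.7, 3.2, -2.0]
opening: 0.441
grasp_force: 63.6
```

Lifted 131 mm, past the first stop. Now gently up to the end stop.

```bash
python3 -m jog '[[[0,0,0],[0,0,-0.003],-1],[[0,0,0],[0,0,-0.003],-1],[[0,0,0],[0,0,-0.002],-1],[[0,0,0],[0,0,0],-1]]'
python3 -m jog '[[[0,0,0],[0,0,-0.001],-1],[[0,0,0],[0,0,-0.001],-1],[[0,0,0],[0,0,0],-1]]'
```

```text
clock: 11.55
eef_pos: [655.4, 192.1, 308.8]
tcp_rot: [-3.141, -0.001, -0.12]
contact_force: [3.8, 3.9, -2.7]
opening: 0.442
grasp_force: 63.6
clock: 11.85
eef_pos: [655.4, 192.1, 310.5]
tcp_rot: [-3.141, -0.001, -0.12]
contact_force: [5.7, 2.6, -4.6]
opening: 0.442
grasp_force: 63.6
```

```bash
python3 -m jog '[[[0,0,0],[0,0,-0.001],-1],[[0,0,0],[0,0,-0.001],-1],[[0,0,0],[0,0,0],-1]]'
python3 -m jog '[[[0,0,0],[0,0,-0.001],-1],[[0,0,0],[0,0,0],-1]]'
```

```text
clock: 12.15
eef_pos: [655.4, 192.1, 310.6]
tcp_rot: [3.141, 0.0, -0.12]
contact_force: [10.1, 5.0, -15.0]
opening: 0.443
grasp_force: 63.0
clock: 12.35
eef_pos: [655.4, 192.1, 310.6]
tcp_rot: [3.141, 0.001, -0.12]
contact_force: [12.1, 4.9, -20.0]
opening: 0.44
grasp_force: 63.2
```

The TCP is stopped 140 mm above the grasp, with a steady 20 N up and the grip held. One check picture.

Run:
```python
from rig import r
import cv2,numpy as np
a=r.grab_frame('side')[150:370,160:320,::-1];b=r.grab_frame('top')[60:340,0:330,::-1]
cv2.imwrite('pics/end.png',np.hstack([cv2.resize(a,(400,550),interpolation=2),cv2.resize(b,(400,550))]))
```

```text
(no output)
```

View pics/end.png

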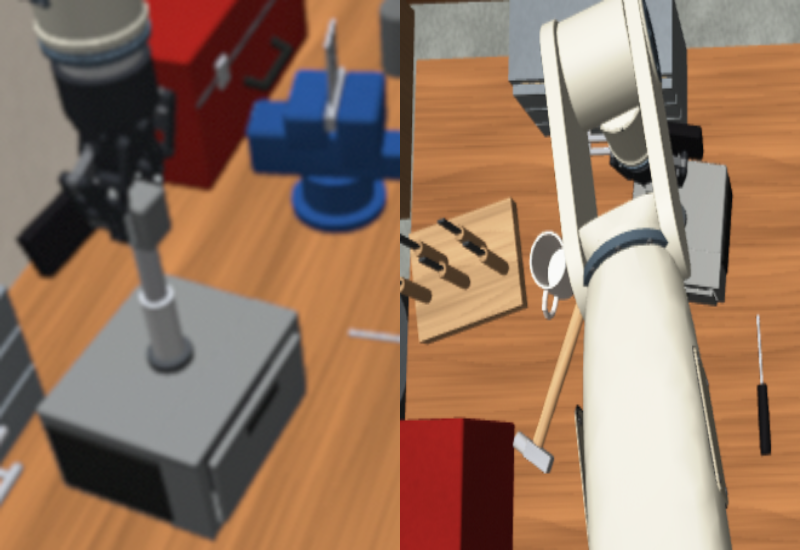

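The flap is flush shut (side crop, about (255,420)). The mast is drawn out through both stages and still gripped near (148,215), and the tools in view have not moved.

```bash
python3 -c "
from rig import r
print(r.sign_off())"
```

```text
the job is handed in; nothing more can be done
None
```

The job is handed in at about 12.5 s: the flap is shut, and the mast is fully drawn out (140 mm) and still gripped at 63 N with the button in, but I never got a clear look at the steel plate at the end and the sign-off returned no verdict.

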